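# Make up two microscopy kits

### The arm

A 6-joint arm with a two-finger parallel gripper is mounted at the origin on the work surface. World frame = base frame: x ahead of the robot, y to its left, z up, the work surface at z = 0. Lengths are in m, angles in rad, forces in N, time in s.
With the tool pointing down it reaches from about 0.25 to 0.725 m from the base axis. Payload 4 kg.
Tool frame: the origin (TCP) lies midway between the tips of the shut fingers; the grasp point (between the pads) lies 19 mm behind it; z points along the fingers, y is the line along which they close (so a half turn about z gives the same grasp; the last joint's range is limited). The gripper opens to 85 mm and grips with 20 to 120 N. Pads are 22 mm wide; open, the fingers measure 114 mm over their backs; the gripper's body (76 mm by 85 mm) begins 54 mm behind the grasp point. The pads swing forward as they close: fully open they stand 13 mm farther back than shut.
Start: joints at [-1.319, 0.241, 0.005, 1.335, 0, 1.571], TCP at [0.125, -0.484, 0.231] pointing down, gripper open.
Joint ranges: [-2.72, 2.72], [-1.05, 1.87], [-1.09, 1.28], [-1.99, 2.15], [-1.42, 1.44], [-3.14, 3.14]. Speed limits (rad/s): [2.79, 2.79, 3.14, 3.14, 3.14, 3.14].

### API

Orientations are given as a unit quaternion [x, y, z, w].
In Python, from workcell import bot gives the robot as it stands.
- The arm moves only by the tool move_arm, never from a script. Its argument "motion" is a list of rows, each an object of numbers: "x", "y", "z": the shift along the tool's x, y, z in cm; "yaw": the turn about the tool's z in degrees. A call has 1 to 20 rows; each row is the pose to reach, as a shift and turn from the pose commanded when the call began, along the tool's axes at that moment; what a row does not reach only later rows make up. A row lasts 1/8 s, in which the tool goes at most 62.5 mm and 10.7 degrees, less where a joint would pass 70% of its speed; a pose out of reach is approached as far as the arm can. A call with a gripper value outside its range is refused whole. "gripper" is the opening, from -1 (shut) to 1 (fully open), set as the call begins (left out, the last holds). The fingers move at their own pace and stop on an object; the grip force is fixed at half the most. Time passes only in rows, so rows that repeat a pose let the fingers close. It gives the time, the measured TCP pose, the force, the opening and the grip force at its end, in the units of the state.
- bot.get_obs(): the state, without advancing time (a new reading comes with each control period).
- bot.camera(name): name is "side" or "top" or "wrist"; returns the picture (384x512x3 uint8, blue, green, red); there is no depth.
- bot.camera_model(name): a dict with "K" (3x3 intrinsics, pixels), "world_from_camera" (4x4, takes a point from camera to world coordinates). Camera axes: x right, y down, z forward; pixel columns grow to the right and rows downward; lengths in m; the calibration is good to about 2 mm. A picture is of the moment at which its call begins: read the wrist's pose just before it. camera_model takes no time and is no camera call; for the wrist camera it gives the pose at the moment of the call.
- bot.job_done(): hands the job in; it is judged then, once.
Trained networks look in the newest picture that a camera, given by its name, has taken for a name from the list of things; names that differ only in an ending like _2 or _b are one class to them, and where a whole thing is asked for, a point or a joint stands for the part that bears it (a point fixed in the world has none). Each returns a list of dicts, best first, with "score" (0 to 1); they miss things now and then, are a little off and sometimes report something else, mostly with a low value. They report only what shows in the picture. A call takes as long as a camera call.
- bot.cut_out(camera, name): "mask" (384x512 bool, what is visible of it) and "centre" ([row, column] in pixels, amid what is visible of it).
The state is a dict: "clock": time; "joint_pos": joint angles; "joint_vel": joint speeds; "tau": joint torques, N m; "eef_pos": TCP position; "tool_rot": TCP orientation; "ft_force": force on the tool from outside, world axes, zero at the start; "ft_torque": the same for the moment, N m; "grip_width": finger opening in m; "grasp_force": force on a finger pad.
Only numpy, scipy, OpenCV 4.12 (cv2) and the standard library are available. Lean on these libraries where they do the work, as an engineer would, in place of code of your own. Each camera call takes 0.05 s, during which the arm holds its last target. There are 200 camera calls.

### The job

Make up the two microscopy kits from the stock in the middle of the bench. Green carrier: stand the amber jar in its cell with the orange disc, and set the blue slide cassette on the yellow sprung pad between the steel latches, pressing it down and holding until both latches catch over its base and keep it down. Grey carrier: stand the white jar with the red lid in the cell with the red disc and the black eyepiece in the cell with the black disc; leave the jar with the yellow lid where it stands.

Things in the scene. Friction and masses are not known exactly. Their poses are not given: they have to be found in the camera images.
- amber_jar: Specimen jar of amber glass with a black screw lid, 70 mm tall, 40 mm across (lid 39 mm, the top 18 mm); about 100 g; origin at the centre of its underside, z up. Stands on the bench at the start.
- red_jar: White specimen jar with a red screw lid, 70 mm tall, 40 mm across (lid 39 mm, the top 18 mm); about 100 g; origin at the centre of its underside, z up. Stands on the bench at the start.
- yellow_jar: White specimen jar with a yellow screw lid, not part of either kit; 70 mm tall, 40 mm across (lid 39 mm, the top 18 mm); about 100 g; origin at the centre of its underside, z up. Stands on the bench at the start.
- eyepiece: Black microscope eyepiece standing on its wide eyecup, 58 mm tall: eyecup 38 mm across up to z = 26 mm, then a barrel 30 mm across from z = 30 mm to the top, steel band at the foot of the barrel; about 110 g; origin at the centre of its underside, z up. Stands on the bench at the start.
- cassette: Blue plastic slide cassette, white slide edges on top, 45 mm tall: base flange 70 (x) x 40 (y) x 8 mm (the latches catch over its x ends); above it, centred, a block 44 (x) x 34 (y) mm up to z = 45 mm: grip it across y. About 90 g; origin at the centre of its underside, z up; alike either way round. Stands on the bench at the start.
- amber_cell: Open square cell of green plastic with an orange disc on its floor, on the flat green carrier (150 x 168 mm plate, 6 mm thick, standing on the bench), beside the dock. 72 x 72 mm outside, 64 x 64 mm inside, walls 4 mm thick; its inner floor lies 4 mm above its origin and its rim 18 mm above it. Origin: centre of its underside, 6 mm above the bench; z up, axes along its walls. Fixed.
- dock: Dock on the green carrier. Origin 6 mm above the bench under the pad's middle; z up; cassette x goes along dock x. Sprung steel latches at both x ends (noses at |x| = 26 mm, sloped tops z = 17 to 34 mm). Four flared corner guides (|x| over 25 mm, tops z = 41 mm, play 6 mm in x, 8 mm in y) leave room for fingers. Cassette underside: z = 33 mm on the raised pad, 9 mm latched. Fixed.
- dock_pad (a joint): Downward travel (m) of the dock's yellow sprung pad (52 x 36 mm): 0 raised, 0.027 at its hard stop. On the way down the cassette's flange pushes the latches aside; from 0.024 on they spring back over it within about 0.5 s and hold it at about 0.024. Spring 2 N raised, 6 N at the stop; with the latches a press takes about 7 to 12 N.
- red_cell: Open square cell of white plastic with a red disc on its floor, on the flat grey carrier (100 x 168 mm plate, 6 mm thick), beside the black-disc cell (82 mm between centres). 72 x 72 mm outside, 64 x 64 mm inside, walls 4 mm thick; its inner floor lies 4 mm above its origin and its rim 18 mm above it. Origin: centre of its underside, 6 mm above the bench; z up, axes along its walls. Fixed.
- black_cell: Open square cell of white plastic with a black disc on its floor, on the flat grey carrier. 72 x 72 mm outside, 64 x 64 mm inside, walls 4 mm thick; its inner floor lies 4 mm above its origin and its rim 18 mm above it. Origin: centre of its underside, 6 mm above the bench; z up, axes along its walls. Fixed.

How it is judged:
At the end, for the whole second after the job is handed in: Amber jar, red-lidded jar and eyepiece upright on the floors of the orange-, red- and black-disc cells (within 20 mm of centre); cassette latched in the dock (pad travel over 21 mm, centred to 12 mm, square to 0.3 rad); yellow-lidded jar within 30 mm of its start, upright; all at rest (horizontal distance between amber_jar and amber_cell below 0.02 m and z of amber_jar in the frame of amber_cell below 0.009 m and angle between each of amber_jar, red_jar, eyepiece, yellow_jar's own z axis and vertical below 0.15 rad and linear speed of each of amber_jar, red_jar, eyepiece, cassette below 0.02 m/s and angular speed of each of amber_jar, red_jar, eyepiece below 0.2 rad/s and horizontal distance between red_jar and red_cell below 0.02 m and z of red_jar in the frame of red_cell below 0.009 m and horizontal distance between eyepiece and black_cell below 0.02 m and z of eyepiece in the frame of black_cell below 0.009 m and value of joint dock_pad above 0.021 m and horizontal distance between cassette and dock below 0.012 m and z of cassette in the frame of dock below 0.013 m and angle between the x axis of cassette and the x axis of dock, either way round below 0.3 rad and angle between cassette's own z axis and vertical below 0.12 rad and distance of yellow_jar from where it was at the start of the episode below 0.03 m); the robot touches nothing.
It fails at once if the jar with the yellow lid is moved (over 30 mm) or tipped (distance of yellow_jar from where it was at the start of the episode above 0.03 m or angle between yellow_jar's own z axis and vertical above 0.5 rad).
It also fails if it takes over 99 s, if anything falls off the work surface, if the arm or the gripper's body presses on something with over 40 N, if the wrist force passes 120 N, or if a joint passes its speed limit or range.

## Working session

There is one attempt and no reset: what is moved stays moved. The work goes in short steps, Python scripts to look and compute and a tool call to move; the robot and the scene stay as the last step left them, time stands still between calls to the robot, and variables do not carry over. Pictures are saved under pics/ and viewed, at most 14 in all, crops included, and the job is handed in when it is done.

Besides the shell and the picture viewer there is one more tool, called after "Request:" as name(argument=value, ...), one argument or row to a line, values as JSON. move_arm: Moves the arm, as the interface text tells. Its arguments: {"type":"object","properties":{"motion":{"type":"array"},"gripper":{"type":"number"}},"required":["motion"]}

```bash
mkdir -p pics; ls; cat > h.py <<'E'
import numpy as np, cv2
from workcell import bot
def ray(m,rc):
    K=np.array(m["K"]);T=np.array(m["world_from_camera"])
    d=T[:3,:3]@np.linalg.solve(K,[rc[1],rc[0],1.0]);return T[:3,3],d/np.linalg.norm(d)
def atz(m,rc,z):
    o,d=ray(m,rc);return o+d*(z-o[2])/d[2]
def tri(rs):
    A=np.zeros((3,3));b=np.zeros(3)
    for o,d in rs:
        P=np.eye(3)-np.outer(d,d);A+=P;b+=P@o
    x=np.linalg.solve(A,b);return x,[float(np.linalg.norm((np.eye(3)-np.outer(d,d))@(x-o))) for o,d in rs]
E
python3 - <<'E'
from h import *
o=bot.get_obs();print({k:np.round(v,3) for k,v in o.items()})
a=bot.camera("top");b=bot.camera("side");cv2.imwrite("pics/top.png",a);cv2.imwrite("pics/side.png",b)
for c in("top","side"):
    m=bot.camera_model(c);print(c,np.round(m["K"],1).tolist(),np.round(m["world_from_camera"],3).tolist())
for n in "amber_jar red_jar yellow_jar eyepiece cassette amber_cell dock dock_pad red_cell black_cell".split():
    for c in("top","side"):
        for r in bot.cut_out(c,n)[:2]: print(n,c,round(r["score"],2),np.round(r["centre"],1),int(r["mask"].sum()))
E
```

```text
pics
{'clock': np.float64(0.0), 'joint_pos': array([-1.319,  0.241,  0.004,  1.335, -0.   ,  1.571]), 'joint_vel': array([-0.001,  0.002,  0.002,  0.001, -0.   , -0.001]), 'tau': array([ 1.0000e-03, -3.7232e+01,  2.5241e+01,  1.7000e-02, -0.0000e+00,
       -0.0000e+00]), 'eef_pos': array([ 0.124, -0.484,  0.23 ]), 'tool_rot': array([ 0.992,  0.126, -0.   , -0.001]), 'ft_force': array([0.586, 0.155, 0.458]), 'ft_torque': array([-0.   ,  0.016,  0.049]), 'grasp_force': np.float64(0.0), 'grip_width': np.float64(0.086)}
top [[465.1, 0.0, 245.5], [0.0, 465.1, 187.1], [0.0, 0.0, 1.0]] [[0.007, -0.988, 0.154, 0.384], [-1.0, -0.008, -0.005, -0.01], [0.007, -0.154, -0.988, 1.187], [0.0, 0.0, 0.0, 1.0]]
side [[374.7, 0.0, 258.5], [0.0, 374.7, 189.4], [0.0, 0.0, 1.0]] [[-0.988, -0.096, 0.121, 0.467], [-0.154, 0.607, -0.78, 0.758], [0.001, -0.789, -0.614, 0.665], [0.0, 0.0, 0.0, 1.0]]
amber_jar top 0.77 [179.3 196. ] 277
amber_jar side 0.6 [227.  252.1] 473
red_jar top 0.79 [237.5 208.6] 230
red_jar top 0.51 [178.9 278.2] 252
red_jar side 0.67 [224.  310.9] 488
red_jar side 0.47 [180.8 303.9] 237
yellow_jar top 0.78 [177.6 280.1] 262
yellow_jar side 0.64 [180.3 259.9] 376
eyepiece side 0.68 [182.3 304.1] 259
eyepiece side 0.62 [228.3 255.1] 406
cassette side 0.68 [200.6 227.2] 481
amber_cell top 0.73 [217.  340.7] 874
amber_cell side 0.65 [161.3 300.8] 388
dock top 0.93 [214.3 378.4] 1001
dock side 0.59 [140.7 301.4] 469
dock_pad top 0.74 [217.  375.5] 313
dock_pad side 0.48 [136.7 299.7] 124
red_cell top 0.59 [223.7 104.3] 866
red_cell side 0.61 [322.5 287.9] 1425
black_cell top 0.8 [225.9 140.6] 812
black_cell side 0.92 [285.8 293.6] 1098
black_cell side 0.62 [321.1 288.9] 1430
```

```bash
python3 - <<'E'
import cv2
a=cv2.imread("pics/top.png");b=cv2.imread("pics/side.png")
cv2.imwrite("pics/topc.png",cv2.resize(a[100:300,60:430],(800,432)))
cv2.imwrite("pics/sidec.png",cv2.resize(b[90:360,170:400],None,fx=2.2,fy=2.2))
E
```

```text
(no output)
```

View pics/topc.png

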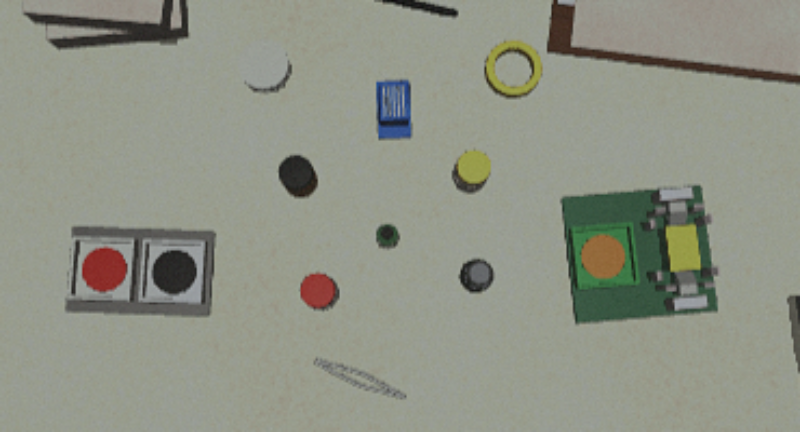

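View pics/sidec.png

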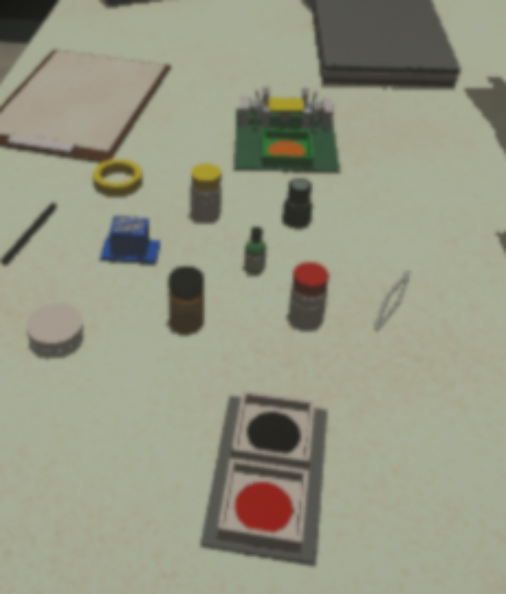

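The top view shows the grey carrier on the left (red disc near px (224,104) in row, col; black (226,141)), with the green carrier on the right (orange (217,340), pad (214,376)). Between them are the amber jar (181,197), red jar (234,207), yellow jar (178,278), eyepiece (227,280) and cassette (150,242). A small green bottle stands in the middle. The side view agrees.

```bash
cat > m.py <<'E'
from h import *
top=cv2.imread("pics/top.png");side=cv2.imread("pics/side.png");M={c:bot.camera_model(c) for c in("top","side")}
def blob(im,name,near,r=25):
    hsv=cv2.cvtColor(im,cv2.COLOR_BGR2HSV).astype(int);H,S,V=hsv[...,0],hsv[...,1],hsv[...,2]
    m={"red":((H<8)|(H>172))&(S>130)&(V>70),"orange":(H>8)&(H<19)&(S>120)&(V>110),"yellow":(H>=22)&(H<34)&(S>130)&(V>90),
       "black":(V<62),"blue":(H>100)&(H<128)&(S>120)}[name]
    n,l,st,c=cv2.connectedComponentsWithStats(m.astype(np.uint8))
    ok=[i for i in range(1,n) if st[i,4]>15 and np.hypot(c[i][1]-near[0],c[i][0]-near[1])<r]
    i=max(ok,key=lambda i:st[i,4]);return (c[i][1],c[i][0]),st[i],l==i
if __name__=="__main__":
  for n,col,t,s in [("red_cell","red",(224,104),(319,290)),("black_cell","black",(226,141),(287,294)),("amber_cell","orange",(217,340),(158,300)),
   ("pad","yellow",(215,376),(137,300)),("redlid","red",(234,207),(215,311)),("yellid","yellow",(177,278),(168,264)),
   ("amberlid","black",(180,197),(218,254)),("cass","blue",(150,242),(200,227)),("eyep","black",(227,280),(182,305))]:
    try:
        a=blob(top,col,t,12);b=blob(side,col,s,14)
        x,e=tri([ray(M["top"],a[0]),ray(M["side"],b[0])])
        print(n,np.round(x,3),np.round(e,4),np.round(a[0],1),a[1][2:],np.round(b[0],1),b[1][2:])
    except Exception as ex: print(n,"fail",ex)
E
python3 m.py
```

```text
red_cell [0.47  0.331 0.009] [0.0008 0.0008] [224.2 107.8] [ 21  20 319] [320.2 289.5] [ 26  22 439]
black_cell [0.468 0.249 0.01 ] [0.0008 0.0008] [225.3 140.1] [ 20  20 311] [286.2 294. ] [ 23  17 309]
amber_cell [ 0.49  -0.253  0.013] [0.001 0.001] [218.2 338.5] [ 20  19 305] [157.3 299.9] [16  7 82]
pad [ 0.498 -0.341  0.034] [0.0009 0.0009] [214.3 375.4] [ 16  22 280] [137.4 299.7] [16  6 92]
redlid [0.445 0.076 0.065] [0.0011 0.0011] [234.  206.5] [ 16  16 195] [214.8 310.8] [ 15  11 136]
yellid [ 0.586 -0.099  0.065] [0. 0.] [176.1 279. ] [ 16  15 148] [168.5 263.3] [12  8 84]
amberlid [0.576 0.102 0.057] [0.0024 0.0024] [181.1 197.4] [ 18  19 242] [218.7 254.3] [ 15  15 178]
cass [ 0.651 -0.007  0.006] [0.0103 0.0103] [151.3 241.8] [ 16  26 267] [204.  238.3] [ 7  9 45]
eyep [ 0.464 -0.096  0.025] [0.0029 0.0029] [228.4 276.9] [11 15 67] [184.4 304.9] [ 12  18 168]
```

Request:
move_arm(
  motion=[
    {"x": 20,"y": -9.5,"z": -5,"yaw": 7},
    {"x": 39.5,"y": -19,"z": -10,"yaw": 14.5},
    {"x": 39.5,"y": -19,"z": -10,"yaw": 14.5},
    {"x": 39.5,"y": -19,"z": -10,"yaw": 14.5},
    {"x": 39.5,"y": -19,"z": -10,"yaw": 14.5},
    {"x": 39.5,"y": -19,"z": -10,"yaw": 14.5},
    {"x": 39.5,"y": -19,"z": -10,"yaw": 14.5},
    {"x": 39.5,"y": -19,"z": -10,"yaw": 14.5},
    {"x": 39.5,"y": -19,"z": -10,"yaw": 14.5},
    {"x": 39.5,"y": -19,"z": -10,"yaw": 14.5},
    {"x": 39.5,"y": -19,"z": -10,"yaw": 14.5},
  ],
)

```text
clock: 2.48
eef_pos: [0.4586, -0.2029, 0.3312]
tool_rot: [1.0, -0.002, -0.0, -0.0]
ft_force: [-0.5, 0.1, 0.1]
grip_width: 0.0851
grasp_force: 0.0
```

```bash
cat > w.py <<'E'
from h import *
import sys
o=bot.get_obs();m=bot.camera_model("wrist");im=bot.camera("wrist")
np.savez("pics/%s.npz"%sys.argv[1],K=m["K"],T=m["world_from_camera"]);cv2.imwrite("pics/%s.png"%sys.argv[1],im)
print(round(float(o["clock"]),2),np.round(o["eef_pos"],4),np.round(o["tool_rot"],3),np.round(m["world_from_camera"],3).tolist(),round(m["K"][0][0]))
for n in sys.argv[2:]:
    for r in bot.cut_out("wrist",n)[:2]: print(n,round(r["score"],2),np.round(r["centre"],1),int(r["mask"].sum()),np.round(atz(m,r["centre"],0.03),3))
E
python3 w.py w1 dock dock_pad amber_cell eyepiece yellow_jar
```

```text
2.48 [ 0.4586 -0.2029  0.3312] [ 1.    -0.002 -0.    -0.   ] [[-0.003, -0.952, -0.305, 0.537], [-1.0, 0.003, 0.001, -0.203], [-0.0, 0.305, -0.952, 0.474], [0.0, 0.0, 0.0, 1.0]] 326
dock 0.72 [126.3 358.3] 3529 [ 0.502 -0.341  0.03 ]
dock 0.26 [ 53.3 169. ] 1398 [ 0.592 -0.097  0.03 ]
dock_pad 0.62 [128.  356.8] 1120 [ 0.5  -0.34  0.03]
amber_cell 0.8 [137.2 292.8] 2780 [ 0.488 -0.255  0.03 ]
eyepiece 0.87 [154.7 182.7] 723 [ 0.465 -0.105  0.03 ]
eyepiece 0.4 [129.2 358.3] 1133 [ 0.499 -0.342  0.03 ]
yellow_jar 0.79 [ 55.1 167.8] 1337 [ 0.59  -0.095  0.03 ]
```

View pics/w1.png

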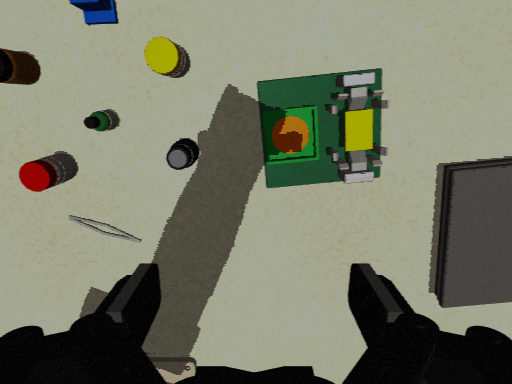

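Request:
move_arm(
  motion=[
    {"x": 4,"y": -20,"z": 0},
    {"x": 4,"y": -20,"z": 0},
    {"x": 4,"y": -20,"z": 0},
    {"x": 4,"y": -20,"z": 0},
    {"x": 4,"y": -20,"z": 0},
    {"x": 4,"y": -20,"z": 0},
    {"x": 4,"y": -20,"z": 0},
  ],
)

```text
invalid input at $.motion[0]: expected keys x, y, z, yaw
```

```bash
python3 w.py w2 cassette amber_jar red_jar eyepiece yellow_jar amber_cell
```

```text
2.77 [ 0.4595 -0.2022  0.3314] [ 1.    -0.001  0.     0.   ] [[-0.001, -0.953, -0.304, 0.538], [-1.0, 0.001, 0.001, -0.202], [-0.0, 0.304, -0.953, 0.475], [0.0, 0.0, 0.0, 1.0]] 326
amber_jar 0.64 [65.6 18. ] 1234 [0.579 0.096 0.03 ]
red_jar 0.82 [170.2  44.6] 1606 [0.445 0.089 0.03 ]
eyepiece 0.89 [155.4 185.3] 759 [ 0.465 -0.108  0.03 ]
yellow_jar 0.91 [ 55.  168.3] 1373 [ 0.591 -0.095  0.03 ]
amber_cell 0.77 [136.9 290.9] 2999 [ 0.49  -0.251  0.03 ]
```

View pics/w2.png

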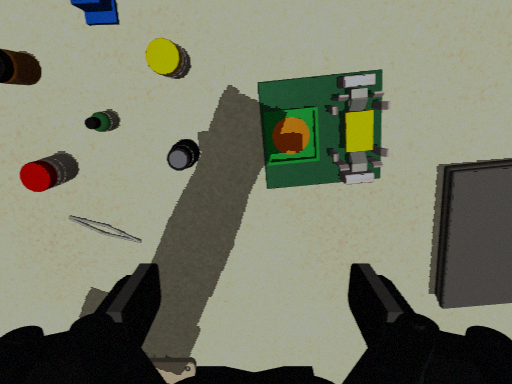

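Wrist view: orange disc at (134,291), pad at (130,359), eyepiece (155,181), yellow lid (55,163); both views are the same because the move was refused (yaw key missing). Redo it.

Request:
move_arm(
  motion=[
    {"x": 4,"y": -20,"z": 0,"yaw": 0},
    {"x": 4,"y": -20,"z": 0,"yaw": 0},
    {"x": 4,"y": -20,"z": 0,"yaw": 0},
    {"x": 4,"y": -20,"z": 0,"yaw": 0},
    {"x": 4,"y": -20,"z": 0,"yaw": 0},
    {"x": 4,"y": -20,"z": 0,"yaw": 0},
    {"x": 4,"y": -20,"z": 0,"yaw": 0},
  ],
)

```text
clock: 4.0
eef_pos: [0.4999, -0.0034, 0.3314]
tool_rot: [1.0, -0.002, -0.0, 0.0]
ft_force: [0.2, -0.3, 0.2]
grip_width: 0.0858
grasp_force: 0.0
```

```bash
python3 w.py w3 cassette amber_jar red_jar eyepiece yellow_jar
```

```text
4.0 [ 0.4999 -0.0034  0.3314] [ 1.    -0.002 -0.     0.   ] [[-0.003, -0.953, -0.304, 0.578], [-1.0, 0.003, 0.001, -0.003], [0.0, 0.304, -0.953, 0.475], [0.0, 0.0, 0.0, 1.0]] 326
cassette 0.73 [ 27.9 255.8] 1802 [ 0.662 -0.006  0.03 ]
amber_jar 0.56 [ 97.5 167.7] 1198 [0.581 0.109 0.03 ]
red_jar 0.82 [199.3 194.2] 1022 [0.443 0.082 0.03 ]
eyepiece 0.88 [183.6 325.9] 786 [ 0.465 -0.104  0.03 ]
yellow_jar 0.78 [ 89.2 331.1] 1111 [ 0.591 -0.103  0.03 ]
```

View pics/w3.png

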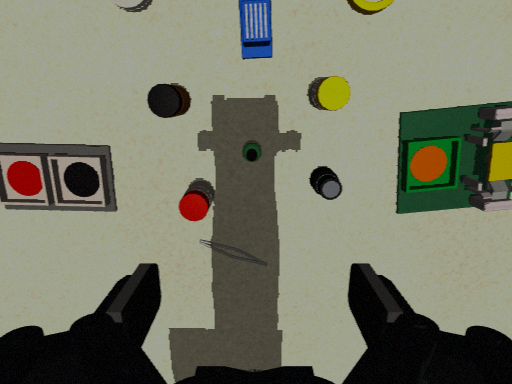

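Request:
move_arm(
  motion=[
    {"x": 6,"y": 0,"z": 0,"yaw": 0},
    {"x": 10,"y": 0,"z": 0,"yaw": 0},
    {"x": 10,"y": 0,"z": 0,"yaw": 0},
    {"x": 10,"y": 0,"z": 0,"yaw": 0},
  ],
)

```text
clock: 4.8
eef_pos: [0.5995, -0.0021, 0.331]
tool_rot: [1.0, -0.001, -0.001, 0.0]
ft_force: [-0.2, -0.3, 0.2]
grip_width: 0.0854
grasp_force: 0.0
```

```bash
python3 w.py w4 cassette amber_jar
cat > fit.py <<'E'
from m import *
from scipy.optimize import least_squares
V={"top":(top,M["top"]),"side":(side,M["side"])}
for w in("w1","w3","w4"):
    z=np.load("pics/%s.npz"%w);V[w]=(cv2.imread("pics/%s.png"%w),{"K":z["K"],"world_from_camera":z["T"]})
def proj(m,P):
    T=np.array(m["world_from_camera"]);p=(np.asarray(P)-T[:3,3])@T[:3,:3];p=p@np.array(m["K"]).T;return p[:,1::-1]/p[:,2:]
def go(n,col,guess,r):
    rs=[]
    for v,(im,m) in V.items():
        q=proj(m,[guess])[0]
        if not(8<q[0]<376 and 8<q[1]<504): continue
        try: b=blob(im,col,q,r)
        except Exception: continue
        rs.append((v,b[0],ray(m,b[0]),b[1][4]))
    x,e=tri([q[2] for q in rs]);print(n,np.round(x,4),[(q[0],round(k,4),int(q[3])) for q,k in zip(rs,e)])
go("red_cell","red",(.47,.331,.01),10);go("black_cell","black",(.468,.249,.01),10);go("amber_cell","orange",(.49,-.253,.01),10)
go("pad","yellow",(.498,-.341,.036),10);go("redlid","red",(.445,.076,.066),10);go("yellid","yellow",(.586,-.099,.066),10)
go("amberlid","black",(.576,.102,.065),12)
# edges: rectify to a plane and minAreaRect
def rect(n,w,sel,zp):
    im,m=V[w];g=[[x,y,zp] for x,y in [(.4,-.4),(.7,-.4),(.7,.4),(.4,.4)]]
    H=cv2.getPerspectiveTransform(np.float32(proj(m,g)[:,::-1]),np.float32([[2000*(p[0]-.3),2000*(p[1]+.45)] for p in g]))
    out=cv2.warpPerspective(sel(cv2.cvtColor(im,cv2.COLOR_BGR2HSV).astype(int)).astype(np.uint8)*255,H,(1000,1800))
    nl,l,st,c=cv2.connectedComponentsWithStats((out>127).astype(np.uint8));k=1+st[1:,4].argmax()
    pts=np.argwhere(l==k)[:,::-1].astype(np.float32);(cx,cy),s,a=cv2.minAreaRect(pts)
    print(n,w,"c",round(cx/2000+.3,4),round(cy/2000-.45,4),"size",np.round(np.array(s)/2,1),"ang",round(a,1))
gr=lambda h:(h[...,0]>60)&(h[...,0]<90)&(h[...,1]>110)&(h[...,2]>30)
rect("green",  "w1",gr,.006);rect("green","top",gr,.006)
ye=lambda h:(h[...,0]>=22)&(h[...,0]<34)&(h[...,1]>130)&(h[...,2]>90)&(np.arange(512)[None]>335)
rect("pad","w1",ye,.039);rect("pad","top",ye,.039)
bl=lambda h:(h[...,0]>100)&(h[...,0]<128)&(h[...,1]>120)
rect("cass","w4",bl,.008)
E
python3 fit.py
```

```text
4.8 [ 0.5995 -0.0021  0.331 ] [ 1.    -0.001 -0.001  0.   ] [[-0.001, -0.952, -0.305, 0.678], [-1.0, 0.001, 0.0, -0.002], [-0.0, 0.305, -0.952, 0.474], [0.0, 0.0, 0.0, 1.0]] 326
cassette 0.95 [106.7 258.2] 1448 [ 0.669 -0.007  0.03 ]
amber_jar 0.61 [176.  177.1] 1088 [0.576 0.105 0.03 ]
red_cell [0.4705 0.3312 0.0106] [('top', 0.0013, 319), ('side', 0.0008, 439), ('w3', 0.0005, 960), ('w4', 0.0003, 795)]
black_cell [0.4683 0.2488 0.0106] [('top', 0.001, 311), ('side', 0.0007, 309), ('w3', 0.0002, 957), ('w4', 0.0002, 796)]
amber_cell [ 0.4914 -0.256   0.0091] [('top', 0.0032, 305), ('side', 0.0018, 82), ('w1', 0.0081, 365), ('w3', 0.0025, 987), ('w4', 0.0029, 823)]
pad [ 0.4977 -0.3405  0.035 ] [('top', 0.0005, 280), ('side', 0.0014, 92), ('w1', 0.0006, 1120), ('w3', 0.0019, 797), ('w4', 0.0016, 837)]
redlid [0.4444 0.0778 0.0676] [('top', 0.0018, 195), ('side', 0.0018, 136), ('w1', 0.0005, 698), ('w3', 0.0007, 636), ('w4', 0.0016, 456)]
yellid [ 0.5858 -0.0975  0.0669] [('top', 0.001, 148), ('side', 0.0009, 84), ('w1', 0.0009, 971), ('w3', 0.0002, 873), ('w4', 0.0009, 700)]
amberlid [0.5779 0.1017 0.0547] [('top', 0.0036, 242), ('side', 0.0017, 178), ('w3', 0.0003, 1163), ('w4', 0.0026, 1052)]
green w1 c 0.4942 -0.2961 size [149.5 166.1] ang 5.4
green top c 0.4906 -0.2567 size [76.  76.2] ang 5.6
pad w1 c 0.4981 -0.3396 size [52.6 37. ] ang 4.8
pad top c 0.4969 -0.3395 size [52.1 36.5] ang 5.3
cass w4 c 0.6663 -0.0056 size [70.3 39.9] ang 2.5
```

View pics/w4.png

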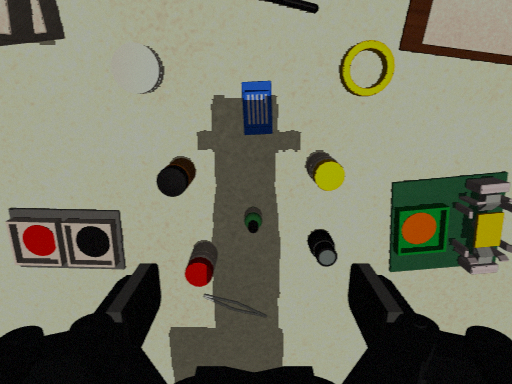

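```bash
cat > fit2.py <<'E'
import contextlib,io
with contextlib.redirect_stdout(io.StringIO()):
    from fit import *
t=np.linspace(0,2*np.pi,48)
def cyl(parts): return np.vstack([np.c_[r*np.cos(t),r*np.sin(t),0*t+z] for r,z in parts])
jar=cyl([(.020,0),(.020,.052),(.0195,.070)]);ey=cyl([(.019,0),(.019,.026),(.015,.03),(.015,.058)])
m4=bot.camera_model("wrist")
def fitc(n,mod):
    r=max(bot.cut_out("wrist",n),key=lambda r:r["score"]);p=np.argwhere(r["mask"])
    bb=np.r_[p.min(0)-.0,p.max(0)]
    def f(q):
        P=proj(V["w4"][1],mod+[q[0],q[1],q[2]]);return np.r_[P.min(0),P.max(0)]-bb
    g=atz(V["w4"][1],r["centre"],.03)
    s=least_squares(f,[g[0],g[1],0]);print(n,round(r["score"],2),np.round(s.x,4),np.round(s.fun,1))
    s=least_squares(lambda q:f([q[0],q[1],0]),g[:2]);print("   z=0:",np.round(s.x,4),np.round(s.fun,1))
bot.camera("wrist")
for n,mo in(("amber_jar",jar),("red_jar",jar),("yellow_jar",jar),("eyepiece",ey)): fitc(n,mo)
# eyepiece top face / cassette slides from two wrist places and top
def bri(w,near,lo,r,dark=False):
    im,m=V[w];g=cv2.cvtColor(im,cv2.COLOR_BGR2GRAY).astype(int);hs=cv2.cvtColor(im,cv2.COLOR_BGR2HSV)
    q=proj(m,[near])[0].astype(int);yy,xx=np.mgrid[:384,:512];k=(np.abs(yy-q[0])<r)&(np.abs(xx-q[1])<r)&((g>lo[0])&(g<lo[1]))&(hs[...,1]<lo[2])
    n,l,st,c=cv2.connectedComponentsWithStats(k.astype(np.uint8));i=1+st[1:,4].argmax();return (c[i][1],c[i][0]),st[i][4],ray(m,(c[i][1],c[i][0]))
rs=[bri(w,(.466,-.1,.058),(65,140,70),13 if w!="top" else 7) for w in("w1","w3","w4")];x,e=tri([r[2] for r in rs]);print("eyetop",np.round(x,4),np.round(e,4),[(np.round(r[0]),r[1]) for r in rs])
E
python3 fit2.py
```

```text
amber_jar 0.62 [ 0.5734  0.1073 -0.0163] [-0.1  0.1  0.1 -0.1]
   z=0: [0.5772 0.1032] [-0.8 -0.6  0.8  0.7]
red_jar 0.79 [ 0.4224  0.0831 -0.0393] [-0.1  0.1  0.1 -0.1]
   z=0: [0.4438 0.0757] [-2.  -1.1  2.   1.3]
yellow_jar 0.94 [ 0.5802 -0.1019 -0.021 ] [-0.2  0.2  0.2 -0.2]
   z=0: [ 0.5848 -0.0971] [-1.1 -0.8  1.   0.7]
eyepiece 0.96 [ 0.4522 -0.1115 -0.0277] [-0.1  0.2  0.1 -0.2]
   z=0: [ 0.4655 -0.1049] [-1.3 -0.8  1.2  0.7]
eyetop [ 0.4656 -0.1042  0.0592] [0.0001 0.0001 0.0001] [(array([158., 177.]), np.int32(249)), (array([189., 331.]), np.int32(226)), (array([257., 327.]), np.int32(181))]
```

Request:
move_arm(
  motion=[
    {"x": 4,"y": 0.35,"z": 4,"yaw": -2.5},
    {"x": 6.7,"y": 0.35,"z": 9,"yaw": -2.5},
    {"x": 6.7,"y": 0.35,"z": 15,"yaw": -2.5},
    {"x": 6.7,"y": 0.35,"z": 21,"yaw": -2.5},
    {"x": 6.7,"y": 0.35,"z": 25,"yaw": -2.5},
    {"x": 6.7,"y": 0.35,"z": 28,"yaw": -2.5},
    {"x": 6.7,"y": 0.35,"z": 30,"yaw": -2.5},
    {"x": 6.7,"y": 0.35,"z": 31.5,"yaw": -2.5},
    {"x": 6.7,"y": 0.35,"z": 32,"yaw": -2.5},
    {"x": 6.7,"y": 0.35,"z": 32,"yaw": -2.5},
  ],
)

```text
clock: 6.45
eef_pos: [0.6673, -0.0056, 0.0116]
tool_rot: [1.0, 0.021, 0.0, 0.0]
ft_force: [-0.2, 0.1, 0.1]
grip_width: 0.0854
grasp_force: 0.0
```

Request:
move_arm(
  motion=[
    {"x": 0,"y": 0,"z": 0,"yaw": 0},
    {"x": 0,"y": 0,"z": 0,"yaw": 0},
    {"x": 0,"y": 0,"z": 0,"yaw": 0},
    {"x": 0,"y": 0,"z": 0,"yaw": 0},
    {"x": 0,"y": 0,"z": 0,"yaw": 0},
    {"x": 0,"y": 0,"z": 0,"yaw": 0},
  ],
  gripper=-1,
)

```text
clock: 7.2
eef_pos: [0.6677, -0.0056, 0.0121]
tool_rot: [1.0, 0.021, 0.001, 0.0]
ft_force: [-0.2, -0.4, 4.8]
grip_width: 0.0335
grasp_force: 61.1
```

Request:
move_arm(
  motion=[
    {"x": 0,"y": 0,"z": -3,"yaw": 0},
    {"x": 0,"y": 0,"z": -8,"yaw": 0},
    {"x": 0,"y": 0,"z": -14,"yaw": 0},
    {"x": -2,"y": 3.6,"z": -15,"yaw": -0.5},
    {"x": -4.8,"y": 8.6,"z": -15,"yaw": -1},
    {"x": -7.6,"y": 13.6,"z": -15,"yaw": -1.5},
    {"x": -10.4,"y": 18.6,"z": -15,"yaw": -2},
    {"x": -13.2,"y": 23.6,"z": -15,"yaw": -2.6},
    {"x": -16,"y": 28.6,"z": -15,"yaw": -2.6},
    {"x": -17.8,"y": 31.7,"z": -13,"yaw": -2.6},
    {"x": -18.35,"y": 32.7,"z": -10,"yaw": -2.6},
    {"x": -18.35,"y": 32.7,"z": -7,"yaw": -2.6},
    {"x": -18.35,"y": 32.7,"z": -7,"yaw": -2.6},
    {"x": -18.35,"y": 32.7,"z": -7,"yaw": -2.6},
  ],
)

```text
clock: 8.95
eef_pos: [0.4979, -0.34, 0.0818]
tool_rot: [0.999, 0.044, 0.0, 0.0]
ft_force: [0.2, 0.4, 0.1]
grip_width: 0.0333
grasp_force: 60.6
```

```bash
python3 w.py w5 cassette; python3 - <<'E'
from h import *
b=bot.camera("side");w=cv2.imread("pics/w5.png")
cv2.imwrite("pics/c5.png",np.hstack([cv2.resize(b[60:210,220:380],(533,500)),cv2.resize(w[60:360,156:316],(267,500))]))
E
```

```text
8.95 [ 0.4979 -0.34    0.0818] [0.999 0.044 0.    0.   ] [[0.089, -0.949, -0.303, 0.576], [-0.996, -0.084, -0.027, -0.333], [-0.0, 0.304, -0.953, 0.225], [0.0, 0.0, 0.0, 1.0]] 326
cassette 0.81 [274.  255.2] 13300 [ 0.464 -0.344  0.03 ]
```

View pics/c5.png

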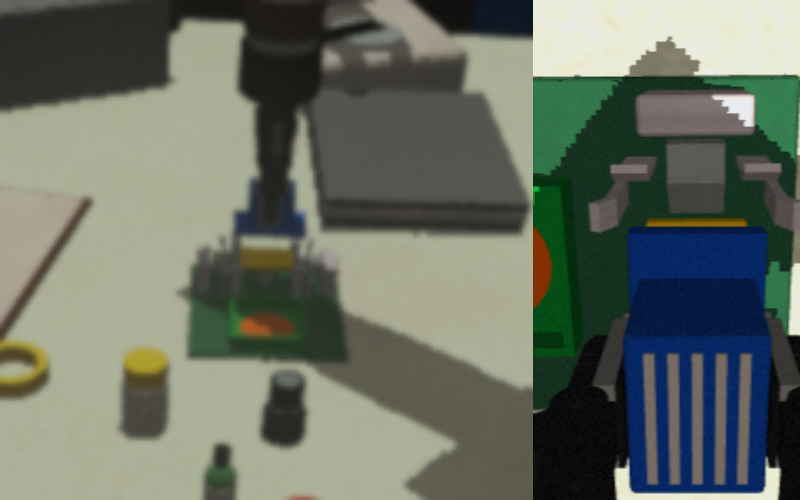

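```bash
python3 - <<'E'
from h import *
z=np.load("pics/w5.npz");m={"K":z["K"],"world_from_camera":z["T"]};print(np.round(z["K"],1).tolist())
im=cv2.imread("pics/w5.png");h=cv2.cvtColor(im,cv2.COLOR_BGR2HSV).astype(int)
for c in (235,255,275): print(c,[(r,h[r,c].tolist()) for r in range(186,204,2)])
for nm,rc,zz in [("flange top front",(197,255),.078),("flange bottom front",(197,255),.070),("pad front",(192,255),.039),("block top back edge",(354,255),.115),("block top front",(264,255),.115),("block top front",(228,255),.115)]:print(nm,np.round(atz(m,rc,zz),4))
E
```

```text
[[326.1, 0.0, 254.0], [0.0, 326.1, 203.5], [0.0, 0.0, 1.0]]
235 [(186, [68, 143, 50]), (188, [68, 138, 50]), (190, [66, 128, 50]), (192, [23, 255, 94]), (194, [23, 255, 136]), (196, [109, 224, 66]), (198, [109, 255, 65]), (200, [109, 233, 94]), (202, [110, 235, 101])]
255 [(186, [40, 12, 64]), (188, [67, 125, 51]), (190, [68, 128, 50]), (192, [23, 255, 93]), (194, [23, 255, 139]), (196, [111, 242, 61]), (198, [110, 228, 67]), (200, [110, 241, 94]), (202, [109, 252, 96])]
275 [(186, [70, 144, 53]), (188, [70, 138, 50]), (190, [65, 128, 50]), (192, [21, 255, 94]), (194, [23, 255, 139]), (196, [111, 227, 63]), (198, [111, 224, 65]), (200, [109, 247, 93]), (202, [110, 235, 103])]
flange top front [ 0.5325 -0.3372  0.078 ]
flange bottom front [ 0.5302 -0.3374  0.07  ]
pad front [ 0.5241 -0.338   0.039 ]
block top back edge [ 0.4757 -0.3422  0.115 ]
block top front [ 0.5173 -0.3384  0.115 ]
block top front [ 0.5318 -0.3371  0.115 ]
```

Request:
move_arm(
  motion=[
    {"x": 0,"y": 0,"z": 1.5,"yaw": 0},
    {"x": 0,"y": 0,"z": 2.5,"yaw": 0},
    {"x": 0,"y": 0,"z": 3.1,"yaw": 0},
    {"x": 0,"y": 0,"z": 3.6,"yaw": 0},
    {"x": 0,"y": 0,"z": 4.1,"yaw": 0},
    {"x": 0,"y": 0,"z": 4.6,"yaw": 0},
    {"x": 0,"y": 0,"z": 5.1,"yaw": 0},
    {"x": 0,"y": 0,"z": 5.4,"yaw": 0},
    {"x": 0,"y": 0,"z": 5.7,"yaw": 0},
    {"x": 0,"y": 0,"z": 5.8,"yaw": 0},
    {"x": 0,"y": 0,"z": 5.8,"yaw": 0},
  ],
)

```text
clock: 10.48
eef_pos: [0.4987, -0.3408, 0.0241]
tool_rot: [0.999, 0.044, 0.001, 0.001]
ft_force: [1.0, -0.7, 5.3]
grip_width: 0.033
grasp_force: 61.6
```

Request:
move_arm(
  motion=[
    {"x": 0,"y": 0,"z": 0.05,"yaw": 0},
    {"x": 0,"y": 0,"z": 0.05,"yaw": 0},
    {"x": 0,"y": 0,"z": 0.05,"yaw": 0},
    {"x": 0,"y": 0,"z": 0.05,"yaw": 0},
    {"x": 0,"y": 0,"z": 0.05,"yaw": 0},
    {"x": 0,"y": 0,"z": 0.05,"yaw": 0},
    {"x": 0,"y": 0,"z": 0.05,"yaw": 0},
  ],
)

```text
clock: 11.35
eef_pos: [0.4987, -0.3408, 0.024]
tool_rot: [0.999, 0.044, 0.001, 0.001]
ft_force: [1.4, -0.3, 7.6]
grip_width: 0.0336
grasp_force: 61.7
```

Request:
move_arm(
  motion=[
    {"x": 0,"y": 0,"z": 0.05,"yaw": 0},
    {"x": 0,"y": 0,"z": 0.05,"yaw": 0},
    {"x": 0,"y": 0,"z": 0.05,"yaw": 0},
    {"x": 0,"y": 0,"z": 0.05,"yaw": 0},
    {"x": 0,"y": 0,"z": -2,"yaw": 0},
    {"x": 0,"y": 0,"z": -6,"yaw": 0},
    {"x": 0,"y": 0,"z": -10,"yaw": 0},
    {"x": 0,"y": 0,"z": -10,"yaw": 0},
  ],
  gripper=0.4,
)

```text
clock: 12.35
eef_pos: [0.4999, -0.3417, 0.127]
tool_rot: [0.999, 0.044, 0.003, 0.002]
ft_force: [1.1, -1.0, 0.0]
grip_width: 0.0599
grasp_force: 0.0
```

```bash
python3 w.py w6 cassette; python3 - <<'E'
from h import *
b=bot.camera("side");w=cv2.imread("pics/w6.png")
cv2.imwrite("pics/c6.png",np.hstack([cv2.resize(b[90:180,250:350],(440,396)),cv2.resize(w[90:360,136:376],(352,396))]))
z=np.load("pics/w6.npz");m={"K":z["K"],"world_from_camera":z["T"]}
k=bot.cut_out("side","cassette");print([(round(r["score"],2),np.round(r["centre"])) for r in k])
E
```

```text
12.35 [ 0.4999 -0.3417  0.127 ] [0.999 0.044 0.003 0.002] [[0.088, -0.951, -0.296, 0.577], [-0.996, -0.083, -0.031, -0.334], [0.005, 0.298, -0.955, 0.271], [0.0, 0.0, 0.0, 1.0]] 326
cassette 0.91 [208.3 256. ] 4146 [ 0.499 -0.344  0.03 ]
[(0.81, array([138., 299.])), (0.55, array([140., 309.])), (0.32, array([177., 264.]))]
```

View pics/c6.png

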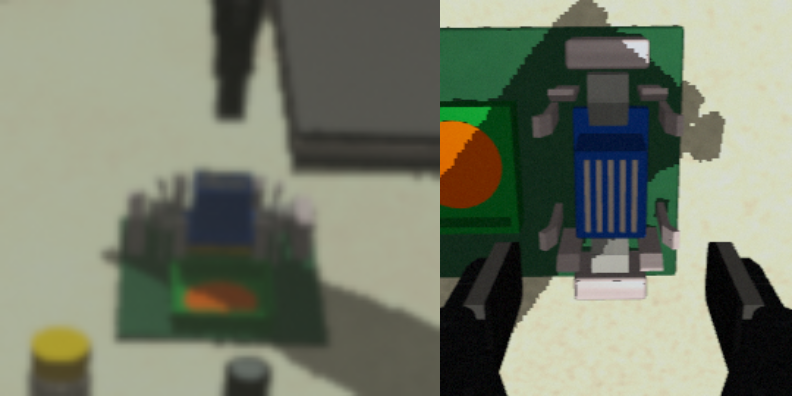

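The cassette is down with both latch noses over its flange (front nose at crop px (608,100)), so it is latched. Next is the amber jar.

Request:
move_arm(
  motion=[
    {"x": 0,"y": -1,"z": -3,"yaw": 0},
    {"x": 1.8,"y": -6.5,"z": -3,"yaw": 0},
    {"x": 3.2,"y": -12,"z": -3,"yaw": 0},
    {"x": 4.7,"y": -17.5,"z": -3,"yaw": 0},
    {"x": 6.2,"y": -23,"z": -3,"yaw": 0},
    {"x": 7.7,"y": -28.5,"z": -3,"yaw": 0},
    {"x": 9.2,"y": -34,"z": -3,"yaw": 0},
    {"x": 10.7,"y": -39.5,"z": -3,"yaw": 0},
    {"x": 11.75,"y": -43.4,"z": -2,"yaw": 0},
    {"x": 11.75,"y": -43.4,"z": 1,"yaw": 0},
    {"x": 11.75,"y": -43.4,"z": 5,"yaw": 0},
    {"x": 11.75,"y": -43.4,"z": 8,"yaw": 0},
    {"x": 11.75,"y": -43.4,"z": 10,"yaw": 0},
    {"x": 11.75,"y": -43.4,"z": 10.3,"yaw": 0},
    {"x": 11.75,"y": -43.4,"z": 10.3,"yaw": 0},
  ],
  gripper=1,
)

```text
clock: 14.42
eef_pos: [0.5776, 0.0782, 0.0179]
tool_rot: [0.998, 0.063, -0.003, -0.009]
ft_force: [0.5, 0.9, -0.3]
grip_width: 0.0854
grasp_force: 0.3
```

Request:
move_arm(
  motion=[
    {"x": 0,"y": 0,"z": 0,"yaw": 0},
    {"x": 0,"y": 0,"z": 0,"yaw": 0},
    {"x": 0,"y": 0,"z": 0,"yaw": 0},
    {"x": 0,"y": 0,"z": 0,"yaw": 0},
    {"x": 0,"y": 0,"z": 0,"yaw": 0},
    {"x": 0,"y": 0,"z": 0,"yaw": 0},
  ],
  gripper=-1,
)

```text
clock: 15.18
eef_pos: [0.5794, 0.0789, 0.0197]
tool_rot: [0.998, 0.063, -0.001, -0.009]
ft_force: [0.6, -0.2, 0.5]
grip_width: 0.0386
grasp_force: 60.3
```

```bash
python3 - <<'E'
from h import *
o=bot.get_obs();print(np.round(o["joint_pos"],3),np.round(o["eef_pos"],4),np.round(o["tau"],1))
cv2.imwrite("pics/s7.png",np.hstack([cv2.resize(bot.camera("side")[130:280,200:350],(400,400)),cv2.resize(bot.camera("wrist")[60:360,100:400],(400,400))]))
E
```

```text
[ 0.126  0.575 -0.074  0.923  0.019  3.141] [0.5794 0.0789 0.0197] [  0.2 -48.5  21.    0.1   0.2   0. ]
```

View pics/s7.png

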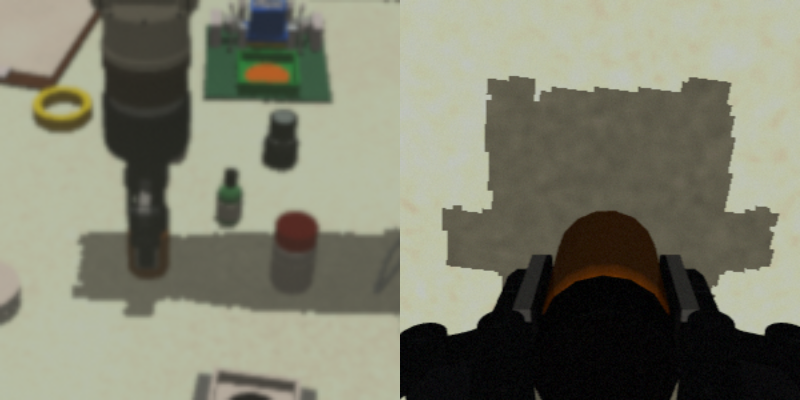

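Request:
move_arm(
  motion=[
    {"x": 0,"y": 0,"z": -4,"yaw": 0},
    {"x": 0,"y": 0,"z": -9,"yaw": 0},
    {"x": -1,"y": 3,"z": -12,"yaw": 0},
    {"x": -3,"y": 8,"z": -12,"yaw": 0},
    {"x": -5,"y": 13.5,"z": -12,"yaw": 0},
    {"x": -7,"y": 19,"z": -12,"yaw": 0},
    {"x": -9,"y": 24.5,"z": -12,"yaw": 0},
    {"x": -10.5,"y": 29,"z": -12,"yaw": 0},
    {"x": -10.5,"y": 29,"z": -12,"yaw": 0},
    {"x": -10.5,"y": 29,"z": -12,"yaw": 0},
    {"x": -10.5,"y": 29,"z": -12,"yaw": 0},
  ],
)

```text
clock: 16.65
eef_pos: [0.5125, -0.2228, 0.1342]
tool_rot: [0.998, 0.064, -0.001, -0.01]
ft_force: [-0.0, 0.4, -1.4]
grip_width: 0.0381
grasp_force: 60.8
```

Request:
move_arm(
  motion=[
    {"x": -2.45,"y": 3,"z": 2,"yaw": 0},
    {"x": -2.45,"y": 3,"z": 5,"yaw": 0},
    {"x": -2.45,"y": 3,"z": 7.5,"yaw": 0},
    {"x": -2.45,"y": 3,"z": 9,"yaw": 0},
    {"x": -2.45,"y": 3,"z": 9.8,"yaw": 0},
    {"x": -2.45,"y": 3,"z": 10.3,"yaw": 0},
    {"x": -2.45,"y": 3,"z": 10.4,"yaw": 0},
    {"x": -2.45,"y": 3,"z": 10.4,"yaw": 0},
  ],
)

```text
clock: 17.65
eef_pos: [0.492, -0.2552, 0.0304]
tool_rot: [0.998, 0.063, -0.0, -0.009]
ft_force: [0.5, -0.3, -1.7]
grip_width: 0.0384
grasp_force: 60.9
```

Request:
move_arm(
  motion=[
    {"x": 0,"y": 0,"z": 0.1,"yaw": 0},
    {"x": 0,"y": 0,"z": 0.1,"yaw": 0},
    {"x": 0,"y": 0,"z": 0.1,"yaw": 0},
    {"x": 0,"y": 0,"z": 0.1,"yaw": 0},
    {"x": 0,"y": 0,"z": 0.1,"yaw": 0},
    {"x": 0,"y": 0,"z": -3,"yaw": 0},
    {"x": 0,"y": 0,"z": -8,"yaw": 0},
    {"x": 0,"y": 0,"z": -12,"yaw": 0},
    {"x": 0,"y": 0,"z": -14,"yaw": 0},
    {"x": 0,"y": 0,"z": -14,"yaw": 0},
  ],
  gripper=0.45,
)

```text
clock: 18.9
eef_pos: [0.4931, -0.2583, 0.1717]
tool_rot: [0.998, 0.063, 0.001, -0.008]
ft_force: [0.2, -0.3, -1.0]
grip_width: 0.0621
grasp_force: 0.0
```

```bash
python3 w.py w8 amber_jar; python3 - <<'E'
from h import *
cv2.imwrite("pics/c8.png",np.hstack([cv2.resize(bot.camera("side")[90:190,240:340],(400,400)),cv2.resize(cv2.imread("pics/w8.png")[60:360,100:400],(400,400))]))
o=bot.get_obs();print(np.round(o["joint_pos"],3))
E
```

```text
18.9 [ 0.4931 -0.2583  0.1717] [ 0.998  0.063  0.001 -0.008] [[0.127, -0.945, -0.301, 0.571], [-0.992, -0.126, -0.023, -0.251], [-0.016, 0.301, -0.954, 0.315], [0.0, 0.0, 0.0, 1.0]] 326
amber_jar 0.74 [200.5 249.7] 2646 [ 0.483 -0.253  0.03 ]
[-0.491  0.392  0.051  1.243  0.015  2.524]
```

View pics/c8.png

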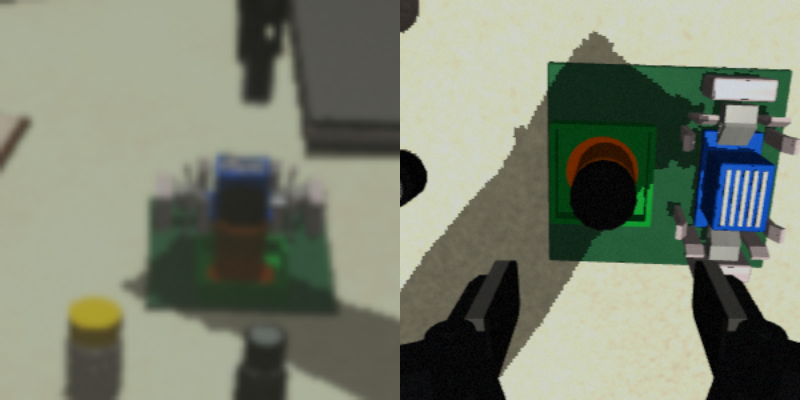

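Amber jar stands upright in the orange cell (crop lid (605,195), disc around it); cassette still latched. Now the eyepiece, with the tool turned to psi≈90° to stay clear of the wrist limit.

Request:
move_arm(
  motion=[
    {"x": -0.2,"y": -4,"z": 0,"yaw": -9},
    {"x": -0.4,"y": -8,"z": 0,"yaw": -18},
    {"x": -0.6,"y": -12,"z": 0,"yaw": -27},
    {"x": -0.8,"y": -15.4,"z": 0,"yaw": -36},
    {"x": -0.8,"y": -15.4,"z": 1,"yaw": -45},
    {"x": -0.8,"y": -15.4,"z": 2,"yaw": -54},
    {"x": -0.8,"y": -15.4,"z": 3,"yaw": -63},
    {"x": -0.8,"y": -15.4,"z": 4,"yaw": -72},
    {"x": -0.8,"y": -15.4,"z": 5,"yaw": -81},
    {"x": -0.8,"y": -15.4,"z": 5,"yaw": -83},
    {"x": -0.8,"y": -15.4,"z": 5,"yaw": -83},
    {"x": -0.8,"y": -15.4,"z": 5,"yaw": -83},
  ],
  gripper=1,
)

```text
clock: 20.55
eef_pos: [0.4646, -0.105, 0.1229]
tool_rot: [0.706, 0.708, 0.006, -0.007]
ft_force: [0.8, -0.0, 0.3]
grip_width: 0.0854
grasp_force: 0.0
```

```bash
python3 - <<'E'
from h import *
from scipy.spatial.transform import Rotation as R
o=bot.get_obs();print(np.round(o["eef_pos"],4),np.round(R.from_quat(o["tool_rot"]).as_matrix(),3).tolist(),np.round(o["joint_pos"],2))
E
```

```text
[ 0.4646 -0.105   0.1229] [[-0.003, 1.0, -0.002], [1.0, 0.003, 0.019], [0.019, -0.002, -1.0]] [-0.23  0.28 -0.24  1.06  0.02  1.33]
```

Request:
move_arm(
  motion=[
    {"x": -0.1,"y": 0.1,"z": 4,"yaw": 0},
    {"x": -0.1,"y": 0.1,"z": 7,"yaw": 0},
    {"x": -0.1,"y": 0.1,"z": 8.8,"yaw": 0},
    {"x": -0.1,"y": 0.1,"z": 9.5,"yaw": 0},
    {"x": -0.1,"y": 0.1,"z": 9.5,"yaw": 0},
  ],
)

```text
clock: 21.18
eef_pos: [0.4653, -0.1042, 0.0278]
tool_rot: [0.706, 0.709, 0.006, -0.008]
ft_force: [0.2, 0.8, -0.2]
grip_width: 0.0854
grasp_force: 0.0
```

Request:
move_arm(
  motion=[
    {"x": 0,"y": 0,"z": 0,"yaw": 0},
    {"x": 0,"y": 0,"z": 0,"yaw": 0},
    {"x": 0,"y": 0,"z": 0,"yaw": 0},
    {"x": 0,"y": 0,"z": 0,"yaw": 0},
    {"x": 0,"y": 0,"z": 0,"yaw": 0},
    {"x": 0,"y": 0,"z": 0,"yaw": 0},
  ],
  gripper=-1,
)

```text
clock: 21.92
eef_pos: [0.4655, -0.1043, 0.0284]
tool_rot: [0.705, 0.709, 0.006, -0.007]
ft_force: [-0.9, 0.1, 6.1]
grip_width: 0.028
grasp_force: 55.6
```

Request:
move_arm(
  motion=[
    {"x": 0,"y": 0,"z": -3,"yaw": 0},
    {"x": 0,"y": 0,"z": -7,"yaw": 0},
    {"x": 1,"y": 0,"z": -11,"yaw": 0},
    {"x": 6,"y": 0.1,"z": -11,"yaw": 0},
    {"x": 11,"y": 0.1,"z": -11,"yaw": 0},
    {"x": 16,"y": 0.2,"z": -10,"yaw": 0},
    {"x": 21,"y": 0.2,"z": -10,"yaw": 0},
    {"x": 26,"y": 0.3,"z": -10,"yaw": 0},
    {"x": 31,"y": 0.3,"z": -8,"yaw": 0},
    {"x": 34,"y": 0.3,"z": -6,"yaw": 0},
    {"x": 35.3,"y": 0.3,"z": -5,"yaw": 0},
    {"x": 35.3,"y": 0.3,"z": -5,"yaw": 0},
    {"x": 35.3,"y": 0.3,"z": -5,"yaw": 0},
  ],
)

```text
clock: 23.55
eef_pos: [0.467, 0.2468, 0.0848]
tool_rot: [0.706, 0.708, 0.006, -0.007]
ft_force: [-0.8, -0.5, -0.3]
grip_width: 0.028
grasp_force: 55.6
```

```bash
python3 w.py w9 eyepiece
```

```text
23.55 [0.467  0.2468 0.0848] [ 0.706  0.708  0.006 -0.007] [[1.0, 0.004, -0.0, 0.468], [0.004, -0.958, -0.287, 0.323], [-0.001, 0.287, -0.958, 0.229], [0.0, 0.0, 0.0, 1.0]] 326
eyepiece 0.94 [277.3 252.5] 7079 [0.467 0.21  0.03 ]
```

View pics/w9.png

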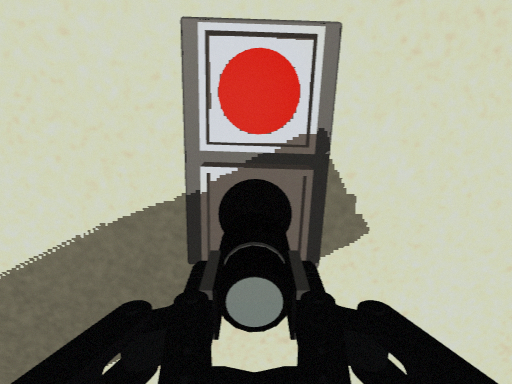

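Eyepiece is held upright (top at (303,254)) over the black cell; the red disc is at (90,259). Lowering.

Request:
move_arm(
  motion=[
    {"x": 0.1,"y": 0.1,"z": 2,"yaw": 0},
    {"x": 0.1,"y": 0.1,"z": 3.5,"yaw": 0},
    {"x": 0.1,"y": 0.1,"z": 4.3,"yaw": 0},
    {"x": 0.1,"y": 0.1,"z": 4.6,"yaw": 0},
    {"x": 0.1,"y": 0.1,"z": 4.6,"yaw": 0},
  ],
)

```text
clock: 24.28
eef_pos: [0.4678, 0.2498, 0.0387]
tool_rot: [0.706, 0.709, 0.006, -0.008]
ft_force: [-0.7, -0.4, -1.9]
grip_width: 0.0276
grasp_force: 55.6
```

Request:
move_arm(
  motion=[
    {"x": 0,"y": 0,"z": 0,"yaw": 0},
    {"x": 0,"y": 0,"z": 0,"yaw": 0},
    {"x": 0,"y": 0,"z": 0,"yaw": 0},
    {"x": 0,"y": 0,"z": 0,"yaw": 0},
    {"x": 0,"y": 0,"z": 0,"yaw": 0},
    {"x": 0,"y": 0,"z": -2,"yaw": 0},
    {"x": 0,"y": 0,"z": -6,"yaw": 0},
    {"x": 0,"y": 0,"z": -10,"yaw": 0},
    {"x": 0,"y": 0,"z": -12,"yaw": 0},
    {"x": 0,"y": 0,"z": -12,"yaw": 0},
  ],
  gripper=0.45,
)

```text
clock: 25.52
eef_pos: [0.4691, 0.2481, 0.1601]
tool_rot: [0.705, 0.709, 0.008, -0.007]
ft_force: [0.2, -0.6, 0.0]
grip_width: 0.0619
grasp_force: 0.0
```

```bash
python3 w.py w10 eyepiece red_jar; python3 - <<'E'
from h import *
cv2.imwrite("pics/c10.png",np.hstack([cv2.resize(bot.camera("side")[190:350,220:380],(400,400)),cv2.resize(cv2.imread("pics/w10.png")[60:360,100:400],(400,400))]))
r=bot.cut_out("side","red_jar");print([(round(q["score"],2),np.round(q["centre"])) for q in r])
E
```

```text
25.52 [0.4691 0.2481 0.1601] [ 0.705  0.709  0.008 -0.007] [[1.0, 0.004, 0.004, 0.469], [0.005, -0.959, -0.285, 0.324], [0.002, 0.285, -0.959, 0.305], [0.0, 0.0, 0.0, 1.0]] 326
eyepiece 0.68 [197.1 250.1] 1900 [0.467 0.248 0.03 ]
[(0.83, array([227., 309.]))]
```

View pics/c10.png

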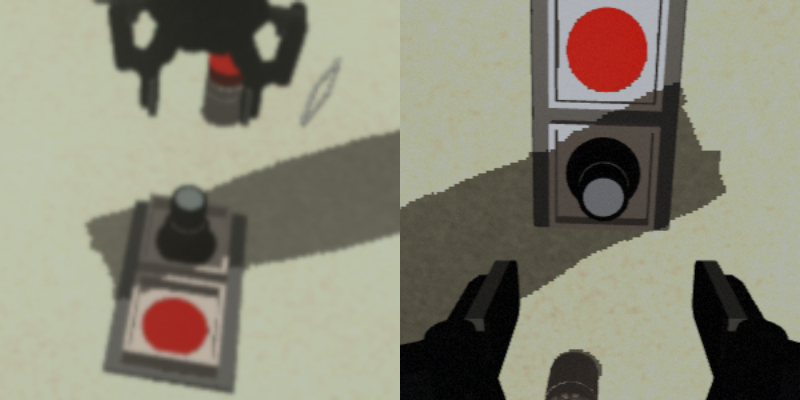

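Eyepiece upright and centred on the black disc. Red jar next.

Request:
move_arm(
  motion=[
    {"x": -4,"y": -0.6,"z": -1,"yaw": 0},
    {"x": -9,"y": -1.3,"z": -1,"yaw": 0},
    {"x": -14,"y": -2,"z": 0,"yaw": 0},
    {"x": -17.4,"y": -2.5,"z": 2,"yaw": 0},
    {"x": -17.4,"y": -2.5,"z": 4,"yaw": 0},
    {"x": -17.4,"y": -2.5,"z": 4,"yaw": 0},
    {"x": -17.4,"y": -2.5,"z": 8,"yaw": 0},
    {"x": -17.4,"y": -2.5,"z": 11.5,"yaw": 0},
    {"x": -17.4,"y": -2.5,"z": 13,"yaw": 0},
    {"x": -17.4,"y": -2.5,"z": 13.5,"yaw": 0},
    {"x": -17.4,"y": -2.5,"z": 13.5,"yaw": 0},
  ],
  gripper=1,
)

```text
clock: 27.15
eef_pos: [0.4437, 0.0763, 0.0205]
tool_rot: [0.705, 0.709, 0.006, -0.008]
ft_force: [-0.4, 0.9, 0.2]
grip_width: 0.0852
grasp_force: 0.0
```

Request:
move_arm(
  motion=[
    {"x": 0,"y": 0,"z": 0,"yaw": 0},
    {"x": 0,"y": 0,"z": 0,"yaw": 0},
    {"x": 0,"y": 0,"z": 0,"yaw": 0},
    {"x": 0,"y": 0,"z": 0,"yaw": 0},
    {"x": 0,"y": 0,"z": 0,"yaw": 0},
    {"x": 0,"y": 0,"z": 0,"yaw": 0},
  ],
  gripper=-1,
)

```text
clock: 27.9
eef_pos: [0.4439, 0.076, 0.021]
tool_rot: [0.705, 0.709, 0.006, -0.007]
ft_force: [-1.1, 0.5, 5.4]
grip_width: 0.0386
grasp_force: 60.3
```

Request:
move_arm(
  motion=[
    {"x": 0,"y": 0,"z": -3,"yaw": 0},
    {"x": 0,"y": 0,"z": -8,"yaw": 0},
    {"x": 0.5,"y": 0,"z": -12.5,"yaw": 0},
    {"x": 4,"y": 0.4,"z": -13,"yaw": 0},
    {"x": 9,"y": 1,"z": -13,"yaw": 0},
    {"x": 14,"y": 1.5,"z": -13,"yaw": 0},
    {"x": 19,"y": 2,"z": -13,"yaw": 0},
    {"x": 23.5,"y": 2.4,"z": -13,"yaw": 0},
    {"x": 25.4,"y": 2.65,"z": -12,"yaw": 0},
    {"x": 25.4,"y": 2.65,"z": -9,"yaw": 0},
    {"x": 25.4,"y": 2.65,"z": -6,"yaw": 0},
    {"x": 25.4,"y": 2.65,"z": -4,"yaw": 0},
    {"x": 25.4,"y": 2.65,"z": -4,"yaw": 0},
    {"x": 25.4,"y": 2.65,"z": -4,"yaw": 0},
  ],
)

```text
clock: 29.65
eef_pos: [0.4692, 0.329, 0.0654]
tool_rot: [0.706, 0.708, 0.006, -0.008]
ft_force: [0.4, 0.4, -0.0]
grip_width: 0.0381
grasp_force: 60.5
```

Jar bottom is now at about 0.044, so 3.4 cm to the floor.

Request:
move_arm(
  motion=[
    {"x": 0.1,"y": 0.1,"z": 1.5,"yaw": 0},
    {"x": 0.1,"y": 0.1,"z": 2.7,"yaw": 0},
    {"x": 0.1,"y": 0.1,"z": 3.3,"yaw": 0},
    {"x": 0.1,"y": 0.1,"z": 3.4,"yaw": 0},
    {"x": 0.1,"y": 0.1,"z": 3.4,"yaw": 0},
  ],
)

```text
clock: 30.28
eef_pos: [0.4692, 0.3307, 0.0311]
tool_rot: [0.705, 0.709, 0.005, -0.008]
ft_force: [-1.8, -1.9, 4.0]
grip_width: 0.0383
grasp_force: 61.0
```

Request:
move_arm(
  motion=[
    {"x": 0,"y": 0,"z": 0,"yaw": 0},
    {"x": 0,"y": 0,"z": 0,"yaw": 0},
    {"x": 0,"y": 0,"z": 0,"yaw": 0},
    {"x": 0,"y": 0,"z": 0,"yaw": 0},
    {"x": 0,"y": 0,"z": 0,"yaw": 0},
    {"x": 0,"y": 0,"z": -3,"yaw": 0},
    {"x": 0,"y": 0,"z": -8,"yaw": 0},
    {"x": 0,"y": 0,"z": -13,"yaw": 0},
    {"x": -5,"y": -8,"z": -16,"yaw": 0},
    {"x": -8,"y": -14,"z": -16,"yaw": 0},
    {"x": -8,"y": -14,"z": -16,"yaw": 0},
    {"x": -8,"y": -14,"z": -16,"yaw": 0},
  ],
  gripper=0.45,
)

```text
clock: 31.78
eef_pos: [0.3283, 0.246, 0.1903]
tool_rot: [0.705, 0.709, 0.006, -0.008]
ft_force: [0.1, 0.5, 0.3]
grip_width: 0.0615
grasp_force: 0.0
```

```bash
python3 w.py w11 red_jar eyepiece; python3 - <<'E'
from h import *
s=bot.camera("side");t=bot.camera("top")
cv2.imwrite("pics/c11.png",np.hstack([cv2.resize(s[110:360,170:400],(368,400)),cv2.resize(t[120:280,80:410],(430,208)) if 0 else cv2.copyMakeBorder(cv2.resize(t[120:280,80:410],(430,208)),0,192,0,0,cv2.BORDER_CONSTANT)]))
for n,p in(("amber_jar",0),("red_jar",0),("yellow_jar",0),("eyepiece",0),("cassette",0)):
    rs=[]
    for c in("top","side"):
        k=bot.cut_out(c,n)
        if k: rs.append(ray(bot.camera_model(c),k[0]["centre"]))
    if len(rs)==2: x,e=tri(rs);print(n,np.round(x,3),np.round(e,3))
E
```

```text
31.77 [0.3283 0.246  0.1903] [ 0.705  0.709  0.006 -0.008] [[1.0, 0.006, -0.0, 0.329], [0.006, -0.958, -0.287, 0.322], [-0.002, 0.287, -0.958, 0.335], [0.0, 0.0, 0.0, 1.0]] 326
red_jar 0.95 [ 89.7 429.5] 3932 [0.483 0.336 0.03 ]
eyepiece 0.73 [188.1 403.4] 2143 [0.472 0.247 0.03 ]
eyepiece 0.72 [169.7 379. ] 3736 [0.447 0.264 0.03 ]
amber_jar [ 0.502 -0.262  0.038] [0.001 0.001]
red_jar [0.464 0.33  0.035] [0.004 0.004]
yellow_jar [ 0.529 -0.093  0.151] [0.036 0.036]
eyepiece [0.466 0.249 0.035] [0.005 0.005]
cassette [ 0.499 -0.335  0.052] [0.006 0.006]
```

View pics/c11.png

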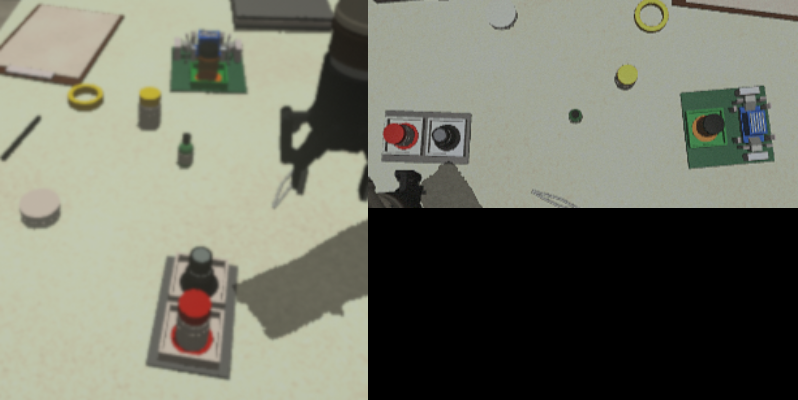

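All four kit parts stand in their places, and the yellow jar at about px (75,627) of the crop is where it was. The walls alone keep the jars within 17 mm of the cell centres. Handing in.

```bash
python3 -c "
from workcell import bot
print(bot.job_done())"
```

```text
the job is handed in; nothing more can be done
None
```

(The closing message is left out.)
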